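Square the fence of a mitre jig and lock it

ROBOT

A 6-joint arm with a two-finger parallel gripper is mounted at the origin on a cart in front of the work surface, level with it; the furniture and walls round the work are solid. World frame = base frame: x ahead of the robot, y to its left, z up, the work surface at z = 0. Lengths are in m, angles in rad, forces in N, time in s.
With the tool pointing down it reaches from about 0.275 to 0.875 m from the base axis. Payload 12.5 kg.
Tool frame: the origin (TCP) lies on the mounting face of the last link; the fingertips stand r.tcp_to_tips ahead of it and the grasp point (between the pads) lies 155 mm ahead of it (r.tcp_to_tips is the distance from the TCP to the fingertips, in m); z points along the fingers, y is the line along which they close (so a half turn about z gives the same grasp; the last joint's range is limited). The gripper opens to 85 mm and grips with 20 to 120 N. Pads are 22 mm wide; open, the fingers measure 114 mm over their backs; the gripper's body (76 mm by 85 mm) begins 54 mm behind the grasp point. The pads swing forward as they close: fully open they stand 13 mm farther back than shut.
Start: joints at [-1.433, 0.351, 1.652, -0, 1.139, -0.085], TCP at [0.122, -0.536, 0.405] pointing down, gripper open.
Joint ranges: [-2.75, 2.75], [-0.79, 2.1], [0.01, 2.65], [-1.57, 4.71], [0.07, 3.14], [-2.87, 2.87]. Speed limits (rad/s): [2.22, 2.22, 2.79, 3.14, 3.14, 3.14].

INTERFACE

Orientations are given as a unit quaternion [x, y, z, w].
In Python, from station import r, viewer, hand_in, finder gives the robot as it stands. The module is installed in compiled form; this text tells all that it offers.
- The arm moves only by the shell command python3 -m pendant 'ROWS' [FORCE]. ROWS is JSON, a list of rows, each a list of 7 numbers: the turn, a rotation vector about the tool's x, y, z in rad, then the shift along the tool's x, y, z in cm, then the finger opening in cm, from 0 to 8.54. A call has exactly 5 rows; each row is the pose to reach, as a shift and turn from the pose commanded when the call began, along the tool's axes at that moment; what a row does not reach only later rows make up. A row lasts 1/8 s, in which the tool goes at most 62.5 mm and 10.7 degrees, less where a joint would pass 70% of its speed; a pose out of reach is approached as far as the arm can. A call with a gripper value outside its range is refused whole. The fingers move at their own pace and stop on an object; FORCE is the grip in N (left out, the last holds). Time passes only in rows, so rows that repeat a pose let the fingers close, or fill a call up. It gives the time, the measured TCP pose, the force, the opening and the grip force at its end, in the units of the state.
- r.sense(): the state, without advancing time (a new reading comes with each control period).
- viewer.snapshot(name): name is "scene" or "side" or "wrist"; returns a dict with "frame" (480x640x3 uint8, red, green, blue), "fx", "fy", "cx", "cy" (pixels), "cam_to_world" (4x4, takes a point from camera to world coordinates); the wrist camera has in their place "T_tool_cam" (4x4, takes a point from camera to tool coordinates, whose origin is the TCP and whose axes are the flange's). Camera axes: x right, y up, looking along -z (the intrinsics and any distortion apply to the point x, -y, -z); pixel columns grow to the right and rows downward; lengths in m; the calibration is good to about 2 mm. A picture is of the moment at which its call begins: read the wrist's pose just before it. There is no depth.
- hand_in(): hands the job in; it is judged then, once.
Trained networks look in a picture, given as the dict that the camera call returned (one of the last four; its "shot" number tells which), for a name from the list of things; names that differ only in an ending like _2 or _b are one class to them, and where a whole thing is asked for, a point or a joint stands for the part that bears it (a point fixed in the world has none). Each returns a list of dicts, best first, with "confidence" (0 to 1); they miss things now and then, are a little off and sometimes report something else, mostly with a low value. They report only what shows in the picture. A call takes as long as a camera call. They do not tell look-alikes from the thing itself.
- finder.search_frame(target, picture): "centre" ([row, column] as shares, 0 to 1, of the picture: columns of its width, rows of its height, amid what is visible of it).
- finder.silhouettes(target, picture): "region" (480x640 bool, what is visible of it) and "centre" ([row, column] as shares, 0 to 1, of the picture: columns of its width, rows of its height, amid what is visible of it).
- finder.place_of(target, picture): "centre" ([row, column] as shares, 0 to 1, of the picture: columns of its width, rows of its height: a listed point, or the origin of a listed thing).
The state is a dict: "t": time; "joints": joint angles; "qd": joint speeds; "joint_efforts": joint torques, N m; "tool_pos": TCP position; "tcp_rot": TCP orientation; "ft_force": force on the tool from outside, world axes, zero at the start; "moment": the same for the moment, N m; "grip_width": finger opening in m; "gripper_force": force on a finger pad.
Only numpy, scipy, OpenCV 4.12 (cv2) and the standard library are available. Lean on these libraries where they do the work, as an engineer would, in place of code of your own. Each camera call takes 0.05 s, during which the arm holds its last target. There are 200 camera calls.

TASK

Set the mitre jig's fence at a right angle with the try square: lay the square flat with its thick stock flush against the jig's front edge and its blade over the base on the right of the fence, and bring fence and blade together until they lie flush along the blade's length. Then press the cam lever on the fence right down to lock it, leaving the square in place.

Things in the scene. Friction and masses are not known exactly. Their poses are not given: they have to be found in the camera images.
- jig_base: plywood base of the mitre jig, fixed on the bench, 190 (x) x 240 (y) x 12.5 mm thick. Origin: centre of its underside; x from its front edge (nearest the robot) to its back, y left, z up. Its straight front edge is the face x = -95 mm. The fence pivots at x -65, y 32.5 mm; when square, its right face lies on y = +20 mm. Screws, curved slot and ticks are flat details
- try_square: loose L-shaped square, about 0.27 kg. Origin: centre of the underside of its aluminium stock, a bar 26 (x) x 110 (y) x 30 mm high; x points along the blade, z up. The steel blade leaves the stock's inner face (x = 13 mm) at its left end: x 13 to 143, y 27 to 55, z 13.5 to 16.5 mm, so that it passes 1 mm above the jig's base when the stock stands on the bench
- stock_left (a point): point on the lower inner face of the stock near its left end: (13, 50, 6) mm in the try square's frame; this face goes against the base's front edge
- stock_right (a point): the same near the stock's right end: (13, -50, 6) mm in the try square's frame. Right of the blade the stock's inner face stands 17 mm higher than the base, room for a fingertip above the base when the stock is flush
- blade_root (a point): point on the blade's outer (left) edge 23 mm from the stock: (36, 55, 15) mm in the try square's frame; the fence goes against this edge
- blade_tip (a point): point on the blade's outer edge 3 mm from its tip: (140, 55, 15) mm in the try square's frame
- fence (a joint): angle of the fence on its vertical pivot (rad): 0 is square to the base's front edge; positive when its far end leans to the right (base's -y). Starts at 0.12 to 0.40, range -0.3 to 0.6. With the cam lever up it turns stiffly (0.25 N m: 2 to 3 N at the blade's tip) and stays where it is left; with the lever down it is jammed (over 2 N m)
- fence_pivot (a point): pivot of the fence, an aluminium bar, at the base's top face, in the fence's frame: x along the fence away from the robot, y to its left. The bar spans x -15 to 150, y -12.5 to 12.5, z 0 to 25 mm; its right face is y = -12.5 mm
- cam_lever (a joint): angle of the black cam lever on top of the fence (rad): 0 is raised by 50 degrees, 0.873 is fully down, level along the fence and pointing to the robot. Starts at 0 to 0.15. It stays where it is left; its raised tip stands 50 mm in front of its axis; pressed 40 mm from the axis it takes about 4 N
- lever_axis (a point): the cam lever's horizontal axis, on the fence's centre line, 110 mm from the pivot and 37 mm above the base's top, in the fence's frame. The lever, 78 mm long and 12 to 16 mm wide, runs from it towards the pivot (fence's -x); when down its top face is 7 mm above the axis
- lever_tip (a point): the free end of the cam lever, 78 mm from its axis
Things that resemble listed ones, but are neither listed nor needed, are in the scene too. There is more than one size of the try_square; the one meant has the size given above.

How it is judged:
By the outcome, as a careful person would: the job done as asked, in the order asked, and still so for the second after the job is handed in, with the robot touching nothing.
It also fails if it takes over 48 s, if anything falls off the work surface, if the arm or the gripper's body presses on something with over 40 N, if the wrist force passes 120 N, or if a joint passes its speed limit or range.

## Working session

There is one attempt and no reset: what is moved stays moved. The work goes in short steps, Python scripts to look and compute and a shell command to move; the robot and the scene stay as the last step left them, time stands still between calls to the robot, and variables do not carry over. Pictures are saved under pics/ and viewed, at most 10 in all, crops included, and the job is handed in when it is done.

```bash
mkdir -p pics
cat > h.py <<'E'
import numpy as np, cv2
from station import r, viewer, finder
from scipy.spatial.transform import Rotation as R
def snap(n):
    s=r.sense(); p=viewer.snapshot(n)
    if n=="wrist":
        T=np.eye(4);T[:3,:3]=R.from_quat(s["tcp_rot"]).as_matrix();T[:3,3]=s["tool_pos"]
        p["cam_to_world"]=T@np.array(p["T_tool_cam"])
    return p
def ray(p,c):
    u=c[1]*640;v=c[0]*480
    d=np.array([(u-p["cx"])/p["fx"],-(v-p["cy"])/p["fy"],-1]);T=np.array(p["cam_to_world"])
    return T[:3,3],T[:3,:3]@d
def at(p,c,z):
    o,d=ray(p,c);return o+d*(z-o[2])/d[2]
def proj(p,X):
    T=np.linalg.inv(np.array(p["cam_to_world"]));q=T[:3,:3]@np.array(X)+T[:3,3]
    return np.array([p["cx"]-p["fx"]*q[0]/q[2],p["cy"]+p["fy"]*q[1]/q[2]])
def save(p,n): cv2.imwrite("pics/"+n+".png",cv2.cvtColor(p["frame"],cv2.COLOR_RGB2BGR))
Z=dict(jig_base=0,try_square=0,stock_left=.006,stock_right=.006,blade_root=.015,blade_tip=.015,fence_pivot=.0125,lever_axis=.0495,lever_tip=.1)
def report(p,names=Z):
    for n in names:
        for d in finder.place_of(n,p)[:3]:
            print(n,round(d["confidence"],2),np.round([d["centre"][1]*640,d["centre"][0]*480],1),np.round(at(p,d["centre"],Z[n]),4))
E
python3 - <<'E'
from h import *
s=r.sense();print(r.tcp_to_tips,s)
for n in ["scene","side"]:
    p=snap(n);save(p,n);print(n,[k for k in p if k!="frame"],np.round(p["cam_to_world"],3).tolist());report(p)
E
```

```text
0.1734 {'t': 0.0, 'joints': array([-1.43265809e+00,  3.51249200e-01,  1.65243117e+00, -2.04992806e-05,
        1.13911757e+00, -8.46016835e-02]), 'qd': array([ 0.0005688 ,  0.00066429, -0.00056172,  0.00068308,  0.00088597,
       -0.00124555]), 'joint_efforts': array([ 3.98948163e-03, -5.06096506e+01, -2.91405523e+01,  1.49227235e-04,
        4.52731299e-03,  1.47810886e-05]), 'tool_pos': array([ 0.12150074, -0.53627741,  0.40414851]), 'tcp_rot': array([ 9.93804116e-01,  1.11144124e-01, -2.54332953e-05, -6.02179576e-04]), 'ft_force': array([-0.40327448,  0.01162459,  0.23382748]), 'moment': array([ 0.01919834, -0.01377732, -0.0256491 ]), 'gripper_force': 0.0, 'grip_width': 0.08539052096789328}
scene ['fx', 'fy', 'cx', 'cy', 'cam_to_world', 'shot'] [[-0.908, 0.306, -0.287, 0.234], [-0.419, -0.633, 0.651, 0.49], [0.017, 0.711, 0.703, 0.756], [0.0, 0.0, 0.0, 1.0]]
jig_base 0.61 [235.1 316.1] [0.596  0.0752 0.    ]
try_square 0.69 [353.  216.9] [ 0.4878 -0.3162  0.    ]
try_square 0.59 [386.8 249.8] [ 0.3722 -0.2422  0.    ]
stock_left 0.83 [344.6 224.1] [ 0.4951 -0.2754  0.006 ]
stock_
[... 893 characters left out ...]
[322.  316.6] [ 0.5016 -0.2685  0.006 ]
stock_left 0.76 [257.1 337. ] [ 0.3738 -0.2955  0.006 ]
stock_right 0.72 [240.6 313.1] [ 0.3511 -0.2204  0.006 ]
stock_right 0.7 [329.8 351.4] [ 0.4942 -0.3633  0.006 ]
blade_root 0.79 [249.4 335.3] [ 0.3603 -0.2976  0.015 ]
blade_root 0.57 [333.4 308.5] [ 0.5259 -0.261   0.015 ]
blade_root 0.23 [322.5 337.2] [ 0.4878 -0.3343  0.015 ]
blade_tip 0.87 [210.6 355.1] [ 0.2887 -0.332   0.015 ]
blade_tip 0.83 [387.4 301.3] [ 0.6328 -0.2652  0.015 ]
fence_pivot 0.58 [301.3 212.4] [0.538  0.1244 0.0125]
lever_axis 0.93 [343.3 200.1] [0.6382 0.0936 0.0495]
lever_tip 0.56 [337.3 308.4] [ 0.5085 -0.3627  0.1   ]
lever_tip 0.42 [322.3 180.1] [0.5913 0.1145 0.1   ]
```

View pics/scene.png

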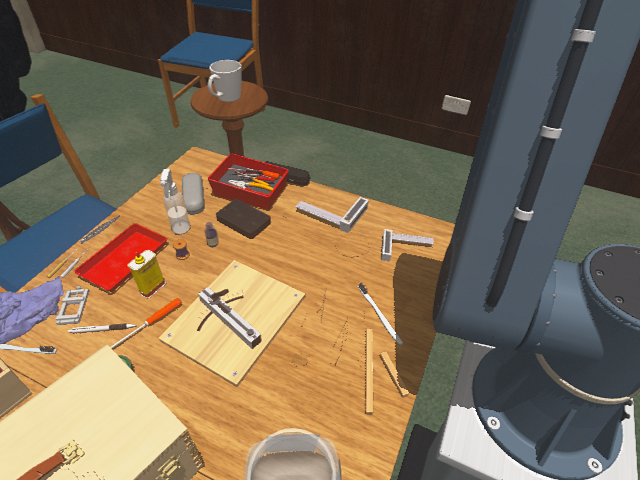

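View pics/side.png

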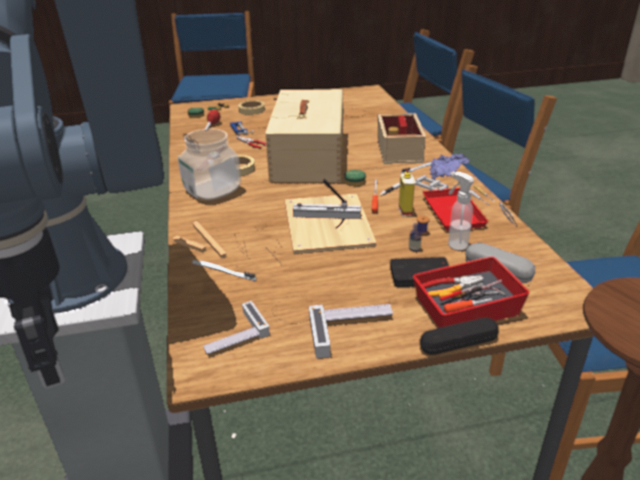

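Scene view: the large square is at about (345,215) and the small decoy at (400,242). The jig is centred at about (235,318), with its fence leaning right. The stock spacing (about 95 mm against 72 mm) and blade spacing (104 mm) confirm the large square is the one meant. I'll move above it.

```bash
python3 -m pendant '[[0,0,-0.18,5.7,-1.8,0,8.5],[0,0,-0.36,11.4,-3.6,0,8.5],[0,0,-0.54,17.1,-5.5,0,8.5],[0,0,-0.72,22.8,-7.3,0,8.5],[0,0,-0.9,28.6,-9.2,0,8.5]]' | tail -5
python3 - <<'E'
from h import *
s=r.sense();M=R.from_quat(s["tcp_rot"]).as_matrix()
print(s["tool_pos"],s["joints"],M.round(3).tolist());g=np.array([.48,-.32,.404])-s["tool_pos"];print(M.T@g*100, np.arctan2(M[1,0],M[0,0]))
E
```

```text
tool_pos: [0.3817, -0.3823, 0.4049]
tcp_rot: [0.845, 0.535, 0.0, 0.0]
ft_force: [0.8, -0.2, -0.3]
grip_width: 0.0848
gripper_force: 0.0
[ 0.38166959 -0.38227159  0.40487403] [-8.72365384e-01  3.32682110e-01  1.67707839e+00 -5.57846017e-05
  1.13133219e+00 -4.30152608e-01] [[0.428, 0.904, 0.0], [0.904, -0.428, -0.0], [-0.0, 0.0, -1.0]]
[9.83598029 6.22251261 0.0875974 ] 1.1286072175295667
```

```bash
python3 -m pendant '[[0,0,-0.12,4,2.5,0,8.5],[0,0,-0.25,8,5,0,8.5],[0,0,-0.37,9.8,6.2,0,8.5],[0,0,-0.37,9.8,6.2,0,8.5],[0,0,-0.37,9.8,6.2,0,8.5]]' | tail -5
python3 - <<'E'
from h import *
p=snap("wrist");save(p,"w1");print(np.round(p["cam_to_world"],3).tolist());report(p,["try_square","stock_left","stock_right","blade_root","blade_tip"])
p=snap("scene");save(p,"s2");p2=snap("side")
for q,n in ((p,"scene"),(p2,"side")):
    m=finder.silhouettes("jig_base",q)[0]["region"].astype(np.uint8)
    f=finder.silhouettes("fence",q)
    if f: m|=f[0]["region"].astype(np.uint8)
    ys,xs=np.nonzero(m)
    P=np.array([at(q,(y/480,x/640),.0125)[:2] for y,x in zip(ys,xs)],np.float32)
    print(n,m.sum(),cv2.minAreaRect((P*1000)))
    c=max(cv2.findContours(m,0,2)[0],key=cv2.contourArea);a=cv2.approxPolyDP(c,6,True)[:,0];print([(tuple(map(int,k)),at(q,(k[1]/480,k[0]/640),.0125)[:2].round(3).tolist()) for k in a])
E
```

```text
tool_pos: [0.478, -0.3224, 0.4046]
tcp_rot: [0.735, 0.678, -0.0, -0.0]
ft_force: [0.2, -0.8, -0.2]
grip_width: 0.0846
gripper_force: 0.0
[[0.997, 0.076, 0.026, 0.484], [-0.081, 0.943, 0.322, -0.238], [-0.0, -0.323, 0.946, 0.373], [0.0, 0.0, 0.0, 1.0]]
try_square 0.77 [218.4 147.7] [ 0.3725 -0.248   0.    ]
try_square 0.6 [323.8 196.7] [ 0.4808 -0.3099  0.    ]
stock_left 0.89 [341.4 155. ] [ 0.503  -0.2657  0.006 ]
stock_left 0.68 [226.1 185.8] [ 0.3755 -0.2881  0.006 ]
stock_right 0.74 [339.3 244.5] [ 0.4945 -0.3658  0.006 ]
stock_right 0.71 [193.1 114. ] [ 0.3544 -0.213   0.006 ]
blade_root 0.97 [363.2 149.9] [ 0.5252 -0.2618  0.015 ]
blade_root 0.93 [213.7 198.3] [ 0.3625 -0.2991  0.015 ]
blade_tip 0.64 [147.3 225.9] [ 0.2835 -0.3237  0.015 ]
blade_tip 0.57 [465.3 153.1] [ 0.6301 -0.2735  0.015 ]
scene 9769 ((593.6524658203125, 80.29383850097656), (247.56520080566406, 202.67408752441406), 85.56970977783203)
[((233, 261), [0.675, -0.044]), ((160, 339), [0.692, 0.19]), ((238, 385), [0.506, 0.206]), ((304, 293), [0.49, -0.031])]
side 3777 ((590.592041015625, 69.58602905273438), (256.36553955078125, 190.6376495361328), 84.67607116699219)
[((287, 205), [0.51, 0.171]), ((294, 251), [0.489, -0.042]), ((375, 244), [0.672, -0.06]), ((358, 200), [0.692, 0.15]), ((348, 203), [0.663, 0.142]), ((341, 225), [0.619, 0.04]), ((332, 196), [0.633, 0.189])]
```

View pics/w1.png

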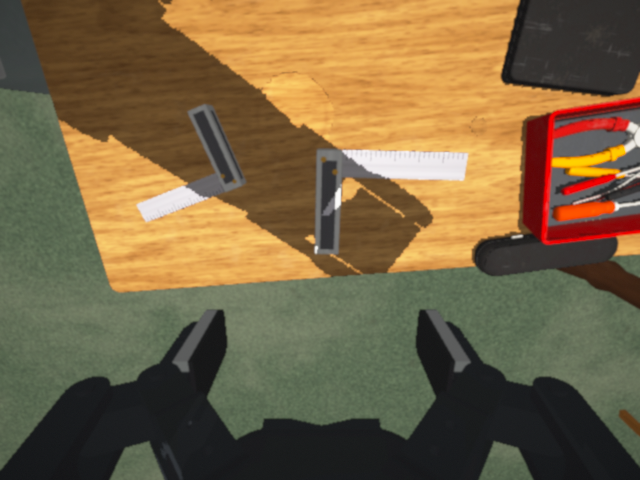

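Wrist view: the large square is at (330,200) with its blade pointing +x to (465,165), clear on both sides. I'll descend and grip high on the stock.

```bash
python3 -m pendant '[[0,0,0.01,0.6,0.4,5,8.5],[0,0,0.01,1.2,0.7,10,8.5],[0,0,0.01,1.2,0.7,15,8.5],[0,0,0.01,1.2,0.7,18.5,8.5],[0,0,0.01,1.2,0.7,20,8.5]]' | tail -5
python3 - <<'E'
from h import *
print(r.tcp_to_tips)
p=snap("wrist");save(p,"w2");report(p,["try_square","stock_left","stock_right","blade_root","blade_tip"])
E
```

```text
tool_pos: [0.4861, -0.3103, 0.203]
tcp_rot: [0.738, 0.675, -0.0, -0.001]
ft_force: [0.5, -0.2, -0.2]
grip_width: 0.0848
gripper_force: 0.0
0.1734
try_square 0.91 [101.9 196. ] [ 0.3765 -0.2484  0.    ]
try_square 0.75 [319.5 291.6] [ 0.4834 -0.3128  0.    ]
stock_left 0.9 [346.3 206.3] [ 0.5014 -0.2636  0.006 ]
stock_left 0.68 [119.2 269.2] [ 0.378  -0.2871  0.006 ]
stock_right 0.95 [341.5 370.4] [ 0.4922 -0.3631  0.006 ]
stock_right 0.62 [ 35.4 130.4] [ 0.3586 -0.2147  0.006 ]
blade_root 0.96 [398.3 205.6] [ 0.5255 -0.2634  0.015 ]
blade_root 0.78 [ 84.1 292.5] [ 0.3623 -0.2951  0.015 ]
blade_tip 0.67 [617.9 204.4] [ 0.6291 -0.2719  0.015 ]
```

View pics/w2.png

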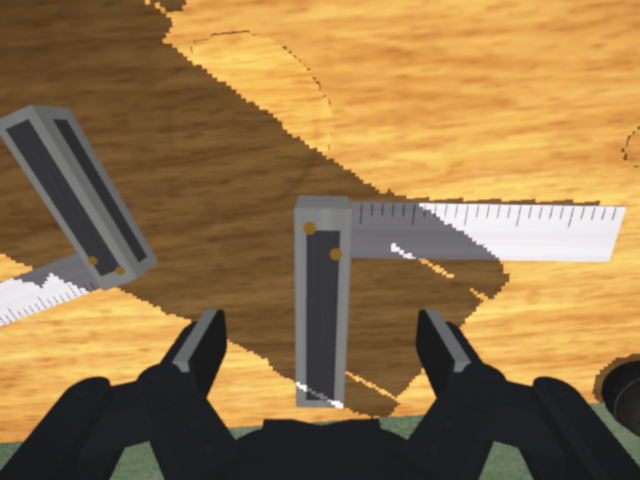

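```bash
python3 -m pendant '[[0,0,0,0,0,1.3,4],[0,0,0,0,0,1.3,2],[0,0,0,0,0,1.3,1.5],[0,0,0,0,0,1.3,1.5],[0,0,0,0,0,1.3,1.5]]' 60 | tail -5
```

```text
tool_pos: [0.4865, -0.3107, 0.1921]
tcp_rot: [0.738, 0.675, 0.0, 0.0]
ft_force: [-1.2, -0.1, 3.2]
grip_width: 0.024
gripper_force: 59.7
```

```bash
python3 -m pendant '[[0,0,0,0,0,-4,1.5],[0,0,0,4,-0.6,-8,1.5],[0,0,0,9,-1.3,-10,1.5],[0,0,0,14.5,-2.1,-10,1.5],[0,0,0,20,-3,-10,1.5]]' 100 | tail -5
python3 -m pendant '[[0,0,0,5,-0.7,0,1.5],[0,0,0,9,-1.3,0,1.5],[0,0,0,11.8,-1.7,0,1.5],[0,0,0,11.8,-1.7,0,1.5],[0,0,0,11.8,-1.7,0,1.5]]' | tail -5
python3 - <<'E'
from h import *
p=snap("wrist");save(p,"w3");report(p)
m=finder.silhouettes("jig_base",p)[0]["region"].astype(np.uint8)
c=max(cv2.findContours(m,0,2)[0],key=cv2.contourArea);a=cv2.approxPolyDP(c,5,True)[:,0]
print([(tuple(map(int,k)),at(p,(k[1]/480,k[0]/640),.0125)[:2].round(4).tolist()) for k in a])
E
```

```text
tool_pos: [0.4736, -0.1071, 0.2919]
tcp_rot: [0.738, 0.675, 0.0, 0.0]
ft_force: [1.6, 0.1, -2.2]
grip_width: 0.0226
gripper_force: 103.0
tool_pos: [0.4675, 0.0099, 0.2916]
tcp_rot: [0.737, 0.675, -0.0, -0.0]
ft_force: [0.7, -0.1, -2.3]
grip_width: 0.0228
gripper_force: 102.9
jig_base 0.75 [480.6 136.6] [0.5907 0.0785 0.    ]
try_square 0.63 [320.4 298.6] [ 0.461  -0.0445  0.    ]
stock_right 0.56 [346.9 382.9] [ 0.4781 -0.1311  0.006 ]
blade_root 0.9 [400.8 204.6] [0.5281 0.036  0.015 ]
blade_tip 0.86 [635.9 205.8] [0.7022 0.0197 0.015 ]
fence_pivot 0.63 [399.5  86.2] [0.5287 0.1166 0.0125]
lever_tip 0.88 [590.7  93.9] [0.5927 0.0982 0.1   ]
[((359, 0), [0.5042, 0.168]), ((354, 204), [0.4937, 0.039]), ((605, 205), [0.6813, 0.0216]), ((617, 162), [0.6841, 0.053]), ((628, 158), [0.6914, 0.0551]), ((639, 137), [0.6961, 0.0691]), ((639, 120), [0.6937, 0.0806]), ((631, 117), [0.6878, 0.0831]), ((639, 89), [0.6895, 0.1006]), ((639, 0), [0.6784, 0.1526])]
```

View pics/w3.png

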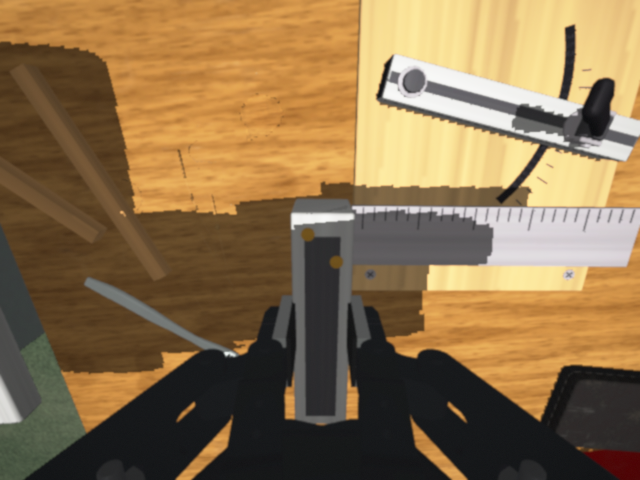

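```bash
cat > edges.py <<'E'
from h import *
def vedge(p,c0,c1,rows,z,deg=True):
    g=cv2.GaussianBlur(cv2.cvtColor(p["frame"],cv2.COLOR_RGB2GRAY),(3,3),0).astype(float)
    return g
def fit(p,pts,z):
    P=np.array([at(p,((v+.5)/480,(u+.5)/640),z)[:2] for u,v in pts],np.float32)
    for _ in range(4):
        vx,vy,x,y=cv2.fitLine(P,cv2.DIST_HUBER,0,.001,.001).ravel()
        d=abs((P[:,0]-x)*vy-(P[:,1]-y)*vx);P=P[d<max(.001,1.5*np.median(d))]
    return np.array([x,y]),np.array([vx,vy]),len(P),d.mean()
E
python3 - <<'E'
from edges import *
p=snap("wrist");f=p["frame"].astype(float);b=cv2.GaussianBlur(f,(3,3),0)
gx=np.abs(b[:,2:]-b[:,:-2]).sum(2);gy=np.abs(b[2:]-b[:-2]).sum(2)
def show(n,pts,z):
    c,d,k,e=fit(p,pts,z)
    print(n,c.round(4),d.round(4),k,round(e*1000,2)); return c,d
show("front",[(344+1+np.argmax(gx[v,344:370]),v) for v in range(2,175,2)],.0125)
show("right",[(u,276+1+np.argmax(gy[276:304,u])) for u in range(440,580,3)],.0125)
show("blade",[(u,195+1+np.argmax(gy[195:217,u])) for u in range(375,636,3)],.116)
show("stock_in_top",[(340+1+np.argmax(gx[v,340:362]),v) for v in range(215,285,2)],.1295)
for n in ("scene","side"):
    q=snap(n);report(q,["fence_pivot","lever_axis"])
s=r.sense();print(s["tool_pos"],s["tcp_rot"],s["t"])
E
```

```text
front [0.5011 0.1166] [0.0896 0.996 ] 87 0.17
right [ 0.619  -0.0442] [ 0.9959 -0.0904] 46 0.17
blade [0.5654 0.0535] [ 0.9951 -0.0989] 68 0.24
stock_in_top [0.4808 0.0488] [0.3007 0.9537] 13 0.31
fence_pivot 0.78 [254.1 339.8] [0.5271 0.1134 0.0125]
lever_axis 0.88 [211.7 296.2] [0.6402 0.0816 0.0495]
fence_pivot 0.92 [301.7 211. ] [0.5403 0.1311 0.0125]
lever_axis 0.83 [344.8 202. ] [0.6394 0.0834 0.0495]
lever_axis 0.5 [293.4 187.9] [0.5315 0.1897 0.0495]
lever_axis 0.45 [286.3 215.9] [0.4898 0.053  0.0495]
[0.46750991 0.01034603 0.29168938] [ 7.37512235e-01  6.75333772e-01  6.21525318e-06 -1.54062740e-05] 6.55
```

```bash
python3 -m pendant '[[0,0,-0.009,0,0,3,1.5],[0,0,-0.009,0,0,6,1.5],[0,0,-0.009,0,0,8,1.5],[0,0,-0.009,0,0,9.3,1.5],[0,0,-0.009,0,0,9.8,1.5]]' | tail -5
python3 - <<'E'
from edges import *
p=snap("wrist");save(p,"w4");f=p["frame"].astype(float);b=cv2.GaussianBlur(f,(3,3),0)
report(p,["stock_left","stock_right","blade_root","blade_tip","fence_pivot","lever_axis"])
E
```

```text
tool_pos: [0.4676, 0.0103, 0.1933]
tcp_rot: [0.734, 0.679, -0.0, -0.0]
ft_force: [-1.0, -0.5, -2.3]
grip_width: 0.0228
gripper_force: 102.9
stock_left 0.58 [346.9 211.3] [0.4823 0.0567 0.006 ]
stock_right 0.71 [343.9 383.8] [ 0.4751 -0.0441  0.006 ]
blade_root 0.81 [402.4 204.1] [0.5066 0.0602 0.015 ]
blade_tip 0.65 [636.7 206. ] [0.6106 0.0511 0.015 ]
fence_pivot 0.56 [457.4  59.4] [0.529  0.1163 0.0125]
```

View pics/w4.png

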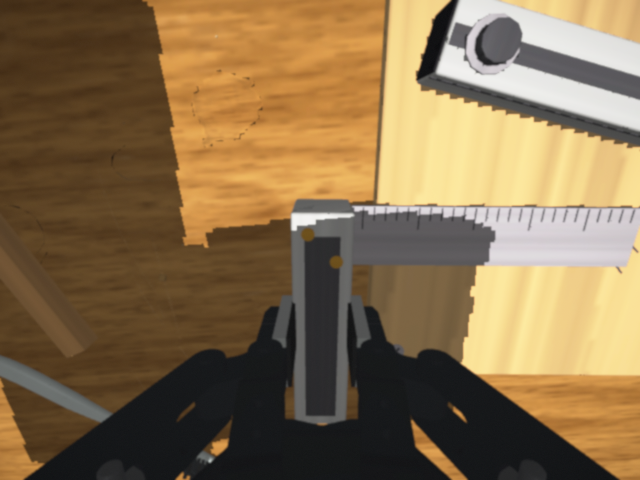

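Wrist view: the blade is over the base to the right of the fence. The front edge is at column 375–388, and the stock sits just in front of it. Next I'll compare the angles.

Run:
```python
from edges import *
p=snap("wrist");f=p["frame"].astype(float);b=cv2.GaussianBlur(f,(3,3),0)
gx=np.abs(b[:,2:]-b[:,:-2]).sum(2);gy=np.abs(b[2:]-b[:-2]).sum(2)
def show(n,pts,z):
    c,d,k,e=fit(p,pts,z);print(n,c.round(4),d.round(4),k,round(e*1000,2),p["fx"]) 
show("front",[(368+1+np.argmax(gx[v,368:396]),v) for v in range(2,180,2)],.0125)
show("right",[(u,362+1+np.argmax(gy[362:390,u])) for u in range(480,636,3)],.0125)
show("blade",[(u,197+1+np.argmax(gy[197:215,u])) for u in range(375,630,3)],.0177)
show("bladelow",[(u,257+1+np.argmax(gy[257:275,u])) for u in range(375,630,3)],.0177)
show("stock_out",[(280+1+np.argmax(gx[v,280:300]),v) for v in range(220,290,2)],.0312)
```

```text
front [0.4997 0.1065] [0.0891 0.996 ] 89 0.1 335.5808719591999
right [ 0.5928 -0.0417] [ 0.9968 -0.0802] 45 0.06 335.5808719591999
blade [0.5559 0.0541] [ 0.9984 -0.0568] 43 0.4 335.5808719591999
bladelow [0.5523 0.0274] [ 0.9963 -0.0858] 82 0.11 335.5808719591999
stock_out [0.4572 0.0448] [0.0895 0.996 ] 35 0.1 335.5808719591999
```

```bash
python3 -m pendant '[[0,0,0,0,0.4,0.1,1.5],[0,0,0,0,0.8,0.1,1.5],[0,0,0,0,1.0,0.1,1.5],[0,0,0,0,1.05,0.1,1.5],[0,0,0,0,1.1,0.1,1.5]]' | tail -5
python3 - <<'E'
from h import *
s=r.sense();print(s["ft_force"],s["moment"],s["tool_pos"])
E
```

```text
tool_pos: [0.4785, 0.0095, 0.1926]
tcp_rot: [0.734, 0.679, -0.0, -0.0]
ft_force: [-0.4, -0.4, -2.8]
grip_width: 0.023
gripper_force: 102.9
[-0.44553026 -0.35437693 -2.82875508] [-0.01855978  0.01973287  0.02317069] [0.47845037 0.00945918 0.19264451]
```

```bash
python3 -m pendant '[[0,0,0,1,0.05,0,1.5],[0,0,0,2,0.05,0,1.5],[0,0,0,3,0.05,0,1.5],[0,0,0,3,0.1,0,1.5],[0,0,0,3,0.15,0,1.5]]' | tail -5
python3 - <<'E'
from h import *
s=r.sense();print(s["moment"],s["tool_pos"])
E
```

```text
tool_pos: [0.482, 0.0394, 0.1925]
tcp_rot: [0.734, 0.679, -0.0, -0.001]
ft_force: [-2.8, 2.9, -0.9]
grip_width: 0.0232
gripper_force: 102.9
[ 0.37025789  0.60454002 -0.0253931 ] [0.48203496 0.03944033 0.19252871]
```

```bash
python3 -m pendant '[[0,0,0,0.3,0.1,0,1.5],[0,0,0,0.6,0.1,0,1.5],[0,0,0,0.9,0.1,0,1.5],[0,0,0,1.2,0.1,0,1.5],[0,0,0,1.2,0.1,0,1.5]]' | tail -5
python3 - <<'E'
from h import *
s=r.sense();print(s["moment"],s["tool_pos"],s["t"])
p=snap("wrist");save(p,"w5")
E
```

```text
tool_pos: [0.4834, 0.0507, 0.1923]
tcp_rot: [0.735, 0.679, -0.002, -0.001]
ft_force: [-6.4, -5.1, 0.5]
grip_width: 0.0229
gripper_force: 103.3
[-0.87900883  1.21331555 -0.18910235] [0.48340242 0.05066049 0.19234031] 9.45
```

View pics/w5.png

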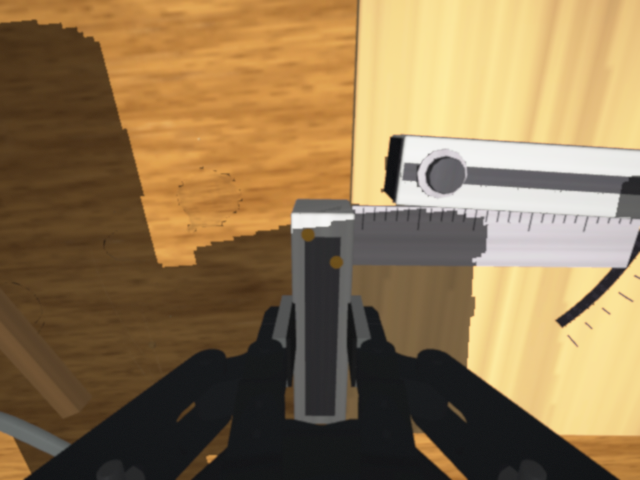

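Wrist view: the stock is on the front edge (column 353) and the blade is turning the fence, which is nearly parallel. A small wedge remains near (390,205).

```bash
python3 -m pendant '[[0,0,0,0.1,0.03,0,1.5],[0,0,0,0.2,0.03,0,1.5],[0,0,0,0.3,0.03,0,1.5],[0,0,0,0.35,0.03,0,1.5],[0,0,0,0.35,0.03,0,1.5]]' | tail -5
python3 - <<'E'
from h import *
s=r.sense();print(s["moment"],s["tool_pos"],s["t"])
from edges import *
p=snap("wrist");b=cv2.GaussianBlur(p["frame"].astype(float),(3,3),0)
cv2.imwrite("pics/w6.png",cv2.resize(p["frame"][120:290,290:640,::-1],None,fx=2.2,fy=2.2,interpolation=cv2.INTER_CUBIC))
E
```

```text
tool_pos: [0.4838, 0.0538, 0.1923]
tcp_rot: [0.735, 0.679, -0.002, -0.001]
ft_force: [-7.6, -9.8, 2.0]
grip_width: 0.023
gripper_force: 103.5
[-1.50609441  1.46543348 -0.22119664] [0.48380447 0.05382327 0.19232631] 10.125
```

View pics/w6.png

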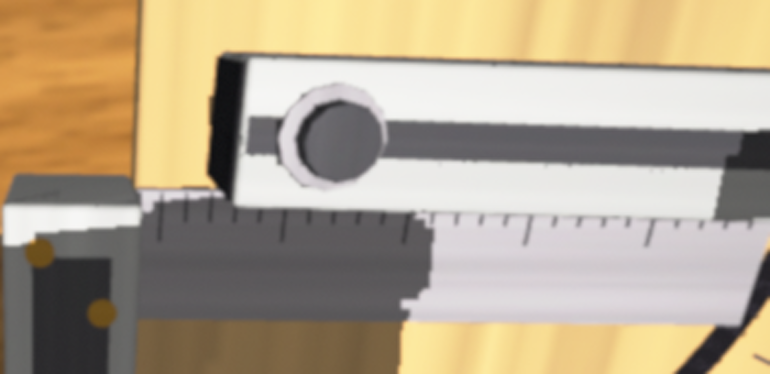

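```bash
python3 -m pendant '[[0,0,0,0.1,0,0,1.5],[0,0,0,0.2,0,0,1.5],[0,0,0,0.25,0,0,1.5],[0,0,0,0.25,0,0,1.5],[0,0,0,0.25,0,0,1.5]]' | tail -5
cat > ang.py <<'E'
from edges import *
s=r.sense();print(s["ft_force"].round(1),s["moment"].round(2),s["tool_pos"].round(4),s["t"])
p=snap("wrist");b=cv2.GaussianBlur(p["frame"].astype(float),(3,3),0)
gx=np.abs(b[:,2:]-b[:,:-2]).sum(2);gy=np.abs(b[2:]-b[:-2]).sum(2)
def show(n,pts,z):
    c,d,k,e=fit(p,pts,z);print(n,c.round(4),"yaw %.4f"%np.arctan(-d[0]/d[1] if abs(d[1])>.5 else d[1]/d[0]),k,round(e*1000,2))
show("front",[(346+1+np.argmax(gx[v,346:368]),v) for v in range(2,190,2)],.0125)
show("fence far top",[(u,120+1+np.argmax(gy[120:160,u])) for u in range(420,636,3)],.0375)
show("fence near top",[(u,205+1+np.argmax(gy[205:224,u])) for u in range(500,610,2)],.0375)
show("bladelow",[(u,257+1+np.argmax(gy[257:277,u])) for u in range(375,625,3)],.0165)
show("stock_out",[(280+1+np.argmax(gx[v,280:300]),v) for v in range(220,290,2)],.03)
E
python3 ang.py
```

```text
tool_pos: [0.484, 0.0557, 0.1923]
tcp_rot: [0.735, 0.679, -0.002, -0.001]
ft_force: [-10.3, -17.3, 4.3]
grip_width: 0.0229
gripper_force: 103.8
[-10.3 -17.3   4.3] [-2.88  1.64 -0.29] [0.484  0.0557 0.1923] 10.8
front [0.5039 0.1503] yaw -0.0897 94 0.1
fence far top [0.5622 0.1254] yaw -0.0936 72 0.08
fence near top [0.5697 0.1006] yaw -0.0918 55 0.1
bladelow [0.5658 0.0725] yaw -0.0927 80 0.14
stock_out [0.4727 0.091 ] yaw -0.0887 35 0.09
```

```bash
python3 -m pendant '[[0,0,0,-0.03,0,0,1.5],[0,0,0,-0.06,0,0,1.5],[0,0,0,-0.09,-0.02,0,1.5],[0,0,0,-0.09,-0.02,0,1.5],[0,0,0,-0.09,-0.02,0,1.5]]' | tail -5; python3 ang.py
```

```text
tool_pos: [0.4838, 0.0554, 0.1923]
tcp_rot: [0.735, 0.678, -0.002, -0.001]
ft_force: [-8.9, -9.1, 1.8]
grip_width: 0.0231
gripper_force: 103.4
[-8.9 -9.1  1.8] [-1.39  1.34 -0.25] [0.4838 0.0554 0.1923] 11.475
front [0.5039 0.1502] yaw -0.0895 94 0.1
fence far top [0.5591 0.1257] yaw -0.0916 71 0.08
fence near top [0.5732 0.1002] yaw -0.0940 55 0.13
bladelow [0.5651 0.0726] yaw -0.0905 79 0.13
stock_out [0.4728 0.0923] yaw -0.0899 35 0.09
```

```bash
python3 -m pendant '[[0,0,0,-0.06,-0.02,0,1.5],[0,0,0,-0.06,-0.02,0,1.5],[0,0,0,-0.06,-0.02,0,4.5],[0,0,0,-0.06,-0.02,0,4.5],[0,0,0,-0.06,-0.02,0,4.5]]' 20| tail -5; python3 ang.py
```

```text
tool_pos: [0.4848, 0.0556, 0.1929]
tcp_rot: [0.734, 0.679, 0.0, 0.0]
ft_force: [-0.3, -0.8, -1.0]
grip_width: 0.0452
gripper_force: 0.0
[-0.3 -0.8 -1. ] [-0.   -0.02  0.06] [0.4848 0.0556 0.1929] 12.15
front [0.5039 0.1508] yaw -0.0900 94 0.1
fence far top [0.5634 0.1253] yaw -0.0930 72 0.09
fence near top [0.5742 0.1002] yaw -0.0921 54 0.12
bladelow [0.5674 0.072 ] yaw -0.0928 81 0.14
stock_out [0.476  0.0903] yaw 0.1430 15 0.39
```

```bash
python3 -m pendant '[[0,0,0,0,0,-2,4.5],[0,0,0,0,0,-6,4.5],[0,0,0,0,0,-11,3],[0,0,0,0,0,-15,0],[0,0,0,0,0,-16,0]]' | tail -5
python3 - <<'E'
from h import *
p=snap("wrist");save(p,"w7");report(p)
s=r.sense();M=R.from_quat(s["tcp_rot"]).as_matrix();print(M.T@(np.array([.6007,.1104,.34])-s["tool_pos"])*100)
E
```

```text
tool_pos: [0.4849, 0.0557, 0.3551]
tcp_rot: [0.734, 0.679, 0.002, 0.001]
ft_force: [-0.1, -0.1, -0.5]
grip_width: -0.0
gripper_force: 0.0
jig_base 0.6 [428.5 188.9] [0.5912 0.0772 0.    ]
try_square 0.57 [314.8 224.3] [0.4787 0.0507 0.    ]
try_square 0.27 [355.3 167.4] [0.5216 0.1032 0.    ]
stock_left 0.92 [328.5 172.3] [0.4959 0.1014 0.006 ]
stock_right 0.67 [333.3 268.4] [0.4938 0.0041 0.006 ]
blade_root 0.91 [356.9 168.5] [0.5216 0.1038 0.015 ]
blade_tip 0.63 [426.7 186.3] [0.5848 0.0827 0.015 ]
blade_tip 0.17 [507.6 157.6] [0.6566 0.1027 0.015 ]
fence_pivot 0.57 [363.8 152.5] [0.5286 0.1171 0.0125]
lever_axis 0.96 [509.9 159.4] [0.64   0.1052 0.0495]
lever_tip 0.69 [481.7 166. ] [0.5945 0.1088 0.1   ]
[ 6.37748719 11.1486035   1.19447385]
```

View pics/w7.png

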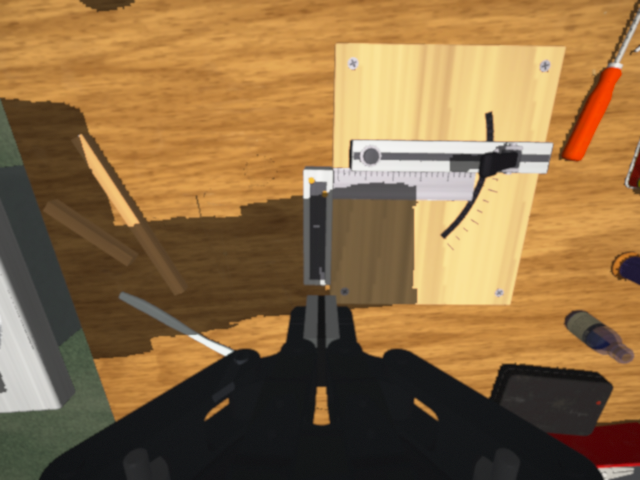

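Wrist view: the square is seated with its blade along the fence at (340–475,172). The raised lever sits near (495,160). I'll check the stock seam up close before locking.

Run:
```python
from edges import *
p=snap("wrist");cv2.imwrite("pics/w8.png",cv2.resize(p["frame"][130:300,295:485,::-1],None,fx=3.5,fy=3.5,interpolation=cv2.INTER_CUBIC))
b=cv2.GaussianBlur(p["frame"].astype(float),(3,3),0)
gx=np.abs(b[:,2:]-b[:,:-2]).sum(2);gy=np.abs(b[2:]-b[:-2]).sum(2)
def show(n,pts,z):
    c,d,k,e=fit(p,pts,z);print(n,c.round(4),"yaw %.4f"%np.arctan(-d[0]/d[1] if abs(d[1])>.5 else d[1]/d[0]),k,round(e*1000,2))
show("front",[(326+1+np.argmax(gx[v,326:345]),v) for v in range(48,160,2)],.0125)
show("stock_out",[(296+1+np.argmax(gx[v,296:309]),v) for v in range(175,275,2)],.03)
show("bladelow",[(u,192+1+np.argmax(gy[192:208,u])) for u in range(345,465,3)],.0165)
show("far face",[(u,134+1+np.argmax(gy[134:150,u])) for u in range(360,480,3)],.0375)
```

```text
front [0.5053 0.1613] yaw -0.0889 56 0.21
stock_out [0.4687 0.0525] yaw -0.0944 50 0.0
bladelow [0.5593 0.0724] yaw -0.0941 37 0.27
far face [0.5754 0.1235] yaw -0.0947 34 0.21
```

View pics/w8.png

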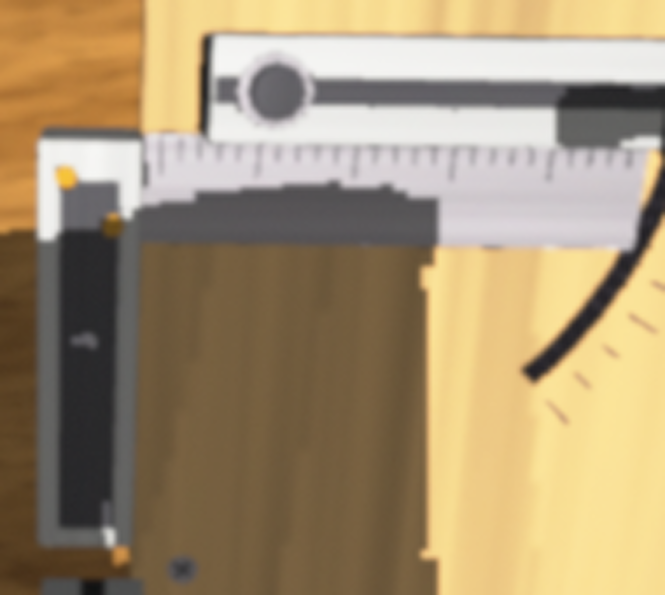

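Fence and blade agree, but the stock may be about 0.5 mm proud at its right end. I'll nudge its front face lightly with closed fingers to seat it.

```bash
python3 -m pendant '[[0,0,0,-1.2,-2,-0,0],[0,0,0,-2.3,-4.2,5,0],[0,0,0,-2.3,-4.2,10.5,0],[0,0,0,-2.3,-4.2,15,0],[0,0,0,-2.3,-4.2,16.5,0]]' | tail -5; python3 -m pendant '[[0,0,0,0,0.2,0.1,0],[0,0,0,0,0.4,0.1,0],[0,0,0,0,0.6,0.1,0],[0,0,0,0,0.7,0.1,0],[0,0,0,0,0.8,0.1,0]]' | tail -5
```

```text
tool_pos: [0.4403, 0.036, 0.1858]
tcp_rot: [0.735, 0.679, -0.001, -0.001]
ft_force: [0.3, 0.3, 1.3]
grip_width: -0.0001
gripper_force: 0.0
tool_pos: [0.449, 0.0354, 0.187]
tcp_rot: [0.734, 0.679, 0.0, 0.0]
ft_force: [-0.7, 0.1, -0.4]
grip_width: -0.0002
gripper_force: 0.0
```

```bash
python3 -m pendant '[[0,0,0,0,0.1,0,0],[0,0,0,0,0.2,0,0],[0,0,0,0,0.3,0,0],[0,0,0,0,0.4,0,0],[0,0,0,0,0.45,0,0]]' | tail -5
```

```text
tool_pos: [0.4534, 0.035, 0.1867]
tcp_rot: [0.734, 0.679, -0.0, -0.0]
ft_force: [0.1, -0.1, -0.1]
grip_width: -0.0001
gripper_force: 0.0
```

```bash
python3 -m pendant '[[0,0,0,0,0.06,0,0],[0,0,0,0,0.12,0,0],[0,0,0,0,0.18,0,0],[0,0,0,0,0.24,0,0],[0,0,0,0,0.3,0,0]]' | tail -5
```

```text
tool_pos: [0.4554, 0.0349, 0.1864]
tcp_rot: [0.734, 0.679, -0.001, -0.001]
ft_force: [-9.0, 0.5, 5.6]
grip_width: 0.0002
gripper_force: 4.6
```

Contact at 9 N. I'll press a little more, then back off.

```bash
python3 -m pendant '[[0,0,0,0,0.04,0,0],[0,0,0,0,0.08,0,0],[0,0,0,0,0.1,0,0],[0,0,0,0,0.1,0,0],[0,0,0,0,0.1,0,0]]' | tail -5;  python3 -m pendant '[[0,0,0,0,-0.2,0,0],[0,0,0,0,-1,0,0],[0,0,0,0,-2,-2,0],[0,0,0,1.1,-1,-8,0],[0,0,0,2.3,2.8,-14,0]]' | tail -5;python3 -m pendant '[[0,0,0,0,0,-2,0],[0,0,0,0,0,-2,0],[0,0,0,0,0,-2,0],[0,0,0,0,0,-2,0],[0,0,0,0,0,-2,0]]' | tail -5
cat > chk.py <<'E'
from edges import *
p=snap("wrist")
b=cv2.GaussianBlur(p["frame"].astype(float),(3,3),0)
gx=np.abs(b[:,2:]-b[:,:-2]).sum(2);gy=np.abs(b[2:]-b[:-2]).sum(2)
def show(n,pts,z):
    c,d,k,e=fit(p,pts,z);print(n,c.round(4),"yaw %.4f"%np.arctan(-d[0]/d[1] if abs(d[1])>.5 else d[1]/d[0]),k,round(e*1000,2))
    return c
X=lambda x,y,z:proj(p,[x,y,z]).round().astype(int)
def vert(n,a,bb,z):
    A,B=X(*a,z),X(*bb,z);L=[]
    for v in range(min(A[1],B[1]),max(A[1],B[1]),2):
        u=int(A[0]+(B[0]-A[0])*(v-A[1])/(B[1]-A[1])); w=gx[v,u-9:u+8]; L.append((u-9+1+np.argmax(w),v))
    return show(n,L,z)
def hor(n,a,bb,z):
    A,B=X(*a,z),X(*bb,z);L=[]
    for u in range(A[0],min(B[0],636),2):
        v=int(A[1]+(B[1]-A[1])*(u-A[0])/(B[0]-A[0])); w=gy[v-8:v+7,u]; L.append((u,v-8+1+np.argmax(w)))
    return show(n,L,z)
f=vert("front",(.509,.2),(.5027,.13),.0125)
so=vert("stock_out",(.473,.1),(.466,.02),.03)
bl=hor("bladelow",(.53,.075),(.62,.0665),.0165)
ff=hor("far face",(.54,.127),(.62,.1195),.0375)
ex=np.array([.996,-.09]);ey=np.array([.09,.996])
print("stock gap mm",((f-so)@ex-.026)*1000,"blade gap",((ff-bl)@ey-.053)*1000)
s=r.sense();M=R.from_quat(s["tcp_rot"]).as_matrix();print(s["t"],s["tool_pos"],M.T@(np.array([.6007,.1100,.34])-s["tool_pos"])*100)
E
python3 chk.py
```

```text
tool_pos: [0.4558, 0.0348, 0.1863]
tcp_rot: [0.734, 0.679, -0.002, -0.002]
ft_force: [-11.2, 0.8, 9.0]
grip_width: -0.0001
gripper_force: 6.1
tool_pos: [0.4813, 0.0546, 0.3206]
tcp_rot: [0.734, 0.679, -0.0, -0.0]
ft_force: [1.4, 1.2, -0.3]
grip_width: 0.0
gripper_force: 0.0
tool_pos: [0.4818, 0.0542, 0.338]
tcp_rot: [0.735, 0.679, -0.0, -0.0]
ft_force: [0.2, -0.0, -0.2]
grip_width: 0.0003
gripper_force: 0.0
front [0.5067 0.1785] yaw -0.0863 48 0.22
stock_out [0.4752 0.0578] yaw -0.1013 40 0.19
bladelow [0.5559 0.0728] yaw -0.0793 47 0.09
far face [0.5847 0.1227] yaw -0.0916 53 0.18
stock gap mm -5.487896993756295 blade gap -0.6629487574100479
17.8 [0.4818287  0.05418954 0.33820625] [ 6.50318077 11.40860804 -0.19084411]
```

```bash
sed -i 's/u-9:u+8/u-5:u+4/;s/u-9+1/u-5+1/;s/v-8:v+7/v-5:v+4/;s/v-8+1/v-5+1/' chk.py; sed -i '/^ff=/a nf=hor("near face top",(.54,.1028),(.60,.0974),.0375)' chk.py; python3 chk.py
python3 - <<'E'
from h import *
p=snap("wrist");report(p,["stock_left","stock_right","blade_root","blade_tip"])
p=snap("side");report(p,["stock_left","stock_right","blade_root","blade_tip","lever_axis","lever_tip"])
E
```

```text
front [0.5058 0.1666] yaw -0.0881 48 0.18
stock_out [0.4702 0.0616] yaw -0.0916 45 0.0
bladelow [0.5647 0.072 ] yaw -0.0794 51 0.1
far face [0.5801 0.1231] yaw -0.0910 53 0.19
near face top [0.57   0.1003] yaw -0.0959 39 0.25
stock gap mm -0.06812706589699041 blade gap -0.705570310354231
17.85 [0.48184509 0.0542084  0.33832612] [ 6.49990643 11.40788872 -0.17672851]
stock_left 0.86 [335.1 174.2] [0.4966 0.0998 0.006 ]
stock_right 0.59 [336.5 273.1] [0.4917 0.0046 0.006 ]
blade_root 0.73 [360.8 168.9] [0.5185 0.1037 0.015 ]
blade_tip 0.76 [488.2 169.3] [0.6269 0.0947 0.015 ]
stock_left 0.76 [259.6 334.9] [ 0.379  -0.2909  0.006 ]
stock_left 0.63 [289.6 219. ] [0.5056 0.1109 0.006 ]
stock_right 0.98 [291.2 240.6] [0.492 0.012 0.006]
stock_right 0.77 [241.6 312.5] [ 0.3533 -0.219   0.006 ]
blade_root 0.8 [298.1 219. ] [0.5236 0.0903 0.015 ]
blade_root 0.56 [248.  335.9] [ 0.3576 -0.2986  0.015 ]
blade_tip 0.73 [211.  350.6] [ 0.29   -0.3208  0.015 ]
blade_tip 0.55 [336.8 210.7] [0.6246 0.1058 0.015 ]
lever_axis 0.67 [340.7 192.3] [0.6422 0.1351 0.0495]
```

```bash
python3 -m pendant '[[0,0,0,2.5,4.5,0,0],[0,0,0,5,9,0,0],[0,0,0,6.5,11.4,0,0],[0,0,0,6.5,11.4,2,0],[0,0,0,6.5,11.4,4,0]]' | tail -5; python3 -m pendant '[[0,0,0,0,0,1,0],[0,0,0,0,0,2,0],[0,0,0,0,0,3,0],[0,0,0,0,0,4,0],[0,0,0,0,0,4.5,0]]' | tail -5
```

```text
tool_pos: [0.6008, 0.1102, 0.298]
tcp_rot: [0.734, 0.679, 0.0, 0.0]
ft_force: [0.4, 0.2, -0.4]
grip_width: -0.0002
gripper_force: 0.0
tool_pos: [0.6006, 0.11, 0.2532]
tcp_rot: [0.734, 0.679, -0.0, -0.0]
ft_force: [0.8, 0.2, 0.9]
grip_width: 0.0002
gripper_force: 0.4
```

```bash
python3 -m pendant '[[0,0,0,0,0,0.6,0],[0,0,0,0,0,1.2,0],[0,0,0,0,0,1.7,0],[0,0,0,0,0,2.1,0],[0,0,0,0,0,2.3,0]]' | tail -5; python3 -m pendant '[[0,0,0,0,0,0.05,0],[0,0,0,0,0,0.1,0],[0,0,0,0,0,0.15,0],[0,0,0,0,0,0.2,0],[0,0,0,0,0,0.2,0]]' | tail -5
```

```text
tool_pos: [0.6005, 0.1101, 0.2305]
tcp_rot: [0.734, 0.679, -0.0, -0.0]
ft_force: [-2.1, 0.3, 4.5]
grip_width: -0.0002
gripper_force: 2.0
tool_pos: [0.6007, 0.1101, 0.2294]
tcp_rot: [0.734, 0.679, 0.0, 0.0]
ft_force: [-5.6, 0.4, 9.7]
grip_width: 0.0003
gripper_force: 5.0
```

```bash
python3 -m pendant '[[0,0,0,0,0,0.1,0],[0,0,0,0,0,0.2,0],[0,0,0,0,0,0.2,0],[0,0,0,0,0,0.2,0],[0,0,0,0,0,0.2,0]]' | tail -5; python3 -m pendant '[[0,0,0,0,0,-2,0],[0,0,0,0,0,-6,0],[0,0,0,-2,-4,-9,0],[0,0,0,-4.5,-8,-11,0],[0,0,0,-6.5,-11.4,-11,0]]' | tail -5;python3 -m pendant '[[0,0,0,0,0,0,0],[0,0,0,0,0,0,0],[0,0,0,0,0,0,0],[0,0,0,0,0,0,0],[0,0,0,0,0,0,0]]' | tail -5; python3 chk.py
python3 - <<'E'
from h import *
Z["lever_tip"]=.0495
for n in ("wrist","side","scene"):
    p=snap(n);print(n);report(p,["lever_axis","lever_tip"])
    ax=np.array([.6405,.1065]);t=ax-np.array([.996,-.09])*.078
    print("expect down",proj(p,[*t,.0495]).round(1),"up",proj(p,[*(ax-np.array([.996,-.09])*.050),.109]).round(1))
E
```

```text
tool_pos: [0.6007, 0.1101, 0.2289]
tcp_rot: [0.734, 0.679, 0.0, 0.0]
ft_force: [-11.7, -1.1, 26.4]
grip_width: -0.0
gripper_force: 13.1
tool_pos: [0.4809, 0.0536, 0.3385]
tcp_rot: [0.734, 0.679, 0.001, 0.001]
ft_force: [0.7, 0.2, 0.8]
grip_width: -0.0002
gripper_force: 0.0
tool_pos: [0.4821, 0.0544, 0.3366]
tcp_rot: [0.734, 0.679, -0.0, -0.0]
ft_force: [0.1, 0.3, 0.2]
grip_width: -0.0002
gripper_force: 0.0
front [0.5062 0.1709] yaw -0.0956 49 0.2
stock_out [0.4704 0.0669] yaw -0.0922 45 0.0
bladelow [0.5709 0.0715] yaw -0.0936 52 0.27
far face [0.5758 0.1234] yaw -0.0792 53 0.25
near face top [0.5764 0.1016] yaw -0.0255 33 0.39
stock gap mm 0.252254396677018 blade gap -0.9049038589000677
22.875 [0.48205957 0.05435667 0.3365902 ] [ 6.48084792 11.38919791 -0.34404646]
wrist
lever_axis 0.71 [530.4 157.4] [0.6404 0.1066 0.0495]
lever_axis 0.65 [370.2 152.1] [0.5224 0.1197 0.0495]
lever_tip 0.59 [426.5 157.4] [0.5638 0.1127 0.0495]
expect down [425.2 156.3] up [504.7 164.8]
side
lever_axis 0.82 [340.  196.1] [0.6355 0.116  0.0495]
lever_tip 0.68 [310.9 201.3] [0.5602 0.108  0.0495]
expect down [311.5 200.1] up [322.3 177.4]
scene
lever_axis 0.69 [203.2 303.4] [0.6452 0.1037 0.0495]
lever_tip 0.7 [236.8 322.5] [0.5615 0.1135 0.0495]
expect down [236.2 322.3] up [220.3 297.1]
```

The lever reads fully down in all three cameras. One closer numeric check of the fence and blade before handing in.

```bash
python3 -m pendant '[[0,0,0,1,1.5,3,0],[0,0,0,2,3,6,0],[0,0,0,2,3,8,0],[0,0,0,2,3,8,0],[0,0,0,2,3,8,0]]' | tail -5; sed -i 's/(.62,.0665)/(.61,.0675)/;s/(.54,.1028),(.60,.0974)/(.56,.101),(.615,.0961)/' chk.py; python3 chk.py; python3 chk.py
```

```text
tool_pos: [0.5136, 0.0717, 0.2575]
tcp_rot: [0.735, 0.679, 0.0, 0.0]
ft_force: [-0.7, 0.5, 0.6]
grip_width: 0.0003
gripper_force: 0.0
front [0.5059 0.1683] yaw -0.0888 64 0.15
stock_out [0.4695 0.0548] yaw -0.0891 56 0.16
bladelow [0.5913 0.07  ] yaw -0.0799 60 0.11
far face [0.5798 0.1238] yaw -0.0921 72 0.15
near face top [0.5938 0.0996] yaw -0.0354 39 0.43
stock gap mm 0.10557328164577731 blade gap -0.4787376821041092
24.0 [0.51360703 0.07174674 0.25776675] [ 4.50340002  8.39166363 -8.21020221]
front [0.5063 0.1734] yaw -0.0881 64 0.18
stock_out [0.4701 0.0618] yaw -0.0902 56 0.16
bladelow [0.5909 0.07  ] yaw -0.0802 60 0.15
far face [0.5686 0.1249] yaw -0.0944 72 0.14
near face top [0.5903 0.0998] yaw -0.0350 39 0.39
stock gap mm 0.045864224433898176 blade gap -0.32609862089157116
24.05 [0.51359291 0.07174165 0.25780146] [ 4.50456313  8.39455844 -8.20486234]
```

```bash
python3 -c "
from station import hand_in
print(hand_in())"
```

```text
the job is handed in; nothing more can be done
None
```

The job is handed in: the square's stock is flush to the jig's front edge (gap about 0.1 mm), the fence lies along the blade within about 0.005 rad of square, and the cam lever is fully down to lock it, with the square left in place, in about 24 s.

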